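Turn the hammer head over, find its blind hole and hold it hole-up for the handle

TASK

One toy-hammer head lies on its own on the black bench mat; the blind hole for its handle is in one of its four long faces, but not the top one. Turn the head over until you have found the hole, then hold it up in the gripper a good hand's breadth (10 cm or more) clear of the bench, with the hole facing straight up ready for glue and handle, and finish while still holding it there. Leave the two spare heads in the tray, the glue bottle and the paint jar as they are.

Things in the scene. Friction and masses are not known exactly. Their poses are not given: they have to be found in the camera images.
- head_a_mid (a point): one of three alike toy-hammer heads, pale beech bar with a groove near each end, 42 x 60 x 42 mm (x, y, z of this frame), about 70 g; the point is its middle. The blind handle hole (17 mm wide, 26 mm deep) is in the middle of the 42 x 60 mm face that looks along this frame's +z; the other faces are plain. y is the long axis, level at first. The hole looks down or level to a side at first, never up.
- head_b_mid (a point): one of three alike toy-hammer heads, pale beech bar with a groove near each end, 42 x 60 x 42 mm (x, y, z of this frame), about 70 g; the point is its middle. The blind handle hole (17 mm wide, 26 mm deep) is in the middle of the 42 x 60 mm face that looks along this frame's +z; the other faces are plain. y is the long axis, level at first. The hole looks down or level to a side at first, never up.
- head_c_mid (a point): one of three alike toy-hammer heads, pale beech bar with a groove near each end, 42 x 60 x 42 mm (x, y, z of this frame), about 70 g; the point is its middle. The blind handle hole (17 mm wide, 26 mm deep) is in the middle of the 42 x 60 mm face that looks along this frame's +z; the other faces are plain. y is the long axis, level at first. The hole looks down or level to a side at first, never up.
- mat: flat black rubber bench mat, 240 x 220 x 5 mm (x, y, z), fixed to the bench; origin at the centre of its underside, on the bench top (z = 0); the head to be turned lies on it, near its middle, its long axis within 0.65 rad of the world's x axis (either way round). Which of the three heads it is varies
- tray: shallow open plywood tray, 160 x 250 x 28 mm (x, y, z), walls 5 mm, floor 5 mm, fixed to the bench; origin at the centre of its underside; holds the two spare heads. Mat and tray lie left and right of each other, and may be exchanged
- glue_mid (a point): white glue bottle, 52 mm across, 120 mm high, standing loose on the bench beyond the mat or tray; the point is on its axis, half-way up. Leave alone
- paint_mid (a point): squat clear paint jar with black cap, 60 mm across, 65 mm high, standing loose on the bench beyond the mat or tray; the point is on its axis, half-way up. Leave alone

How it is judged (in metres and radians):
At the end, for the whole second after the job is handed in: The head that lay on the mat is held still by the gripper fingers, touching nothing else in the scene, its middle more than 95 mm above the bench, its hole axis within 0.2 rad of straight up; the two spare heads lie in the tray within 20 mm of where they were (((height (world z) of head_a_mid above 0.095 m and angle between head_a_mid's own z axis and vertical below 0.2 rad and contact force between head_a and the fingers above 1 N and linear speed of head_a below 0.04 m/s and angular speed of head_a below 0.4 rad/s and contact force between head_a and mat below 0.3 N and contact force between head_a and tray below 0.3 N and contact force between head_a and glue below 0.3 N and contact force between head_a and paint below 0.3 N and contact force between head_a and head_b below 0.3 N and distance of each of head_b_mid, head_c_mid from where it was at the start of the episode below 0.02 m and x of head_b_mid in the frame of tray between -0.08 and 0.08 m and y of head_b_mid in the frame of tray between -0.125 and 0.125 m and contact force between head_a and head_c below 0.3 N and x of head_c_mid in the frame of tray between -0.08 and 0.08 m and y of head_c_mid in the frame of tray between -0.125 and 0.125 m) or (height (world z) of head_b_mid above 0.095 m and angle between head_b_mid's own z axis and vertical below 0.2 rad and contact force between head_b and the fingers above 1 N and linear speed of head_b below 0.04 m/s and angular speed of head_b below 0.4 rad/s and contact force between head_b and mat below 0.3 N and contact force between head_b and tray below 0.3 N and contact force between head_b and glue below 0.3 N and contact force between head_b and paint below 0.3 N and contact force between head_b and head_a below 0.3 N and distance of each of head_a_mid, head_c_mid from where it was at the start of the episode below 0.02 m and x of head_a_mid in the frame of tray between -0.08 and 0.08 m and y of head_a_mid in the frame of tray between -0.125 and 0.125 m and contact force between head_b and head_c below 0.3 N and x of head_c_mid in the frame of tray between -0.08 and 0.08 m and y of head_c_mid in the frame of tray between -0.125 and 0.125 m) or (height (world z) of head_c_mid above 0.095 m and angle between head_c_mid's own z axis and vertical below 0.2 rad and contact force between head_c and the fingers above 1 N and linear speed of head_c below 0.04 m/s and angular speed of head_c below 0.4 rad/s and contact force between head_c and mat below 0.3 N and contact force between head_c and tray below 0.3 N and contact force between head_c and glue below 0.3 N and contact force between head_c and paint below 0.3 N and contact force between head_c and head_a below 0.3 N and distance of each of head_a_mid, head_b_mid from where it was at the start of the episode below 0.02 m and x of head_a_mid in the frame of tray between -0.08 and 0.08 m and y of head_a_mid in the frame of tray between -0.125 and 0.125 m and contact force between head_c and head_b below 0.3 N and x of head_b_mid in the frame of tray between -0.08 and 0.08 m and y of head_b_mid in the frame of tray between -0.125 and 0.125 m))); the arm keeps its last pose, push and grip.
It fails at once if a spare head in the tray is disturbed (a second head has moved more than 20 mm) (distance of each of head_a_mid, head_b_mid from where it was at the start of the episode above 0.02 m or distance of each of head_b_mid, head_c_mid from where it was at the start of the episode above 0.02 m or distance of each of head_a_mid, head_c_mid from where it was at the start of the episode above 0.02 m).
It fails at once if the glue bottle or the paint jar is shoved more than 30 mm or tipped (distance of any of glue_mid, paint_mid from where it was at the start of the episode above 0.03 m or angle between any of glue_mid, paint_mid's own z axis and vertical above 0.35 rad).
It also fails if it takes over 58 s, if anything falls off the work surface, if the arm or the gripper's body presses on something with over 40 N, if the wrist force passes 120 N, or if a joint passes its speed limit or range.

ROBOT

A 6-joint arm with a two-finger parallel gripper is mounted at the origin on the work surface. World frame = base frame: x ahead of the robot, y to its left, z up, the work surface at z = 0. Lengths are in m, angles in degrees, forces in N, time in s.
With the tool pointing down it reaches from about 0.4 to 0.825 m from the base axis. Payload 7 kg.
Tool frame: the origin (TCP) lies at the very end of the fingers, on their centre line; the grasp point (between the pads) lies tcp_to_grasp behind it (tcp_to_grasp is the distance from the TCP to the grasp point, in m); x points along the fingers, y is the direction in which the jaws open and shut, and the axes are right-handed (so a half turn about x gives the same grasp; the last joint's range is limited). The gripper opens to 88 mm and grips with 3 to 60 N. Pads are 19 mm wide; open, the fingers measure 130 mm over their backs; the gripper's body (78 mm by 193 mm) begins 47 mm behind the grasp point.
Start: joints at [-58.894, 20.546, 0.682, 0, -70.136, -16.507], TCP at [0.17, -0.653, 0.227] pointing down, gripper open.
Joint ranges: [-176.03, 176.03], [-82.01, 121.73], [-58.28, 71.71], [-173.87, 95.51], [-174.79, -0.11], [-173.66, 173.66]. Speed limits (degrees/s): [136.94, 136.94, 172.46, 180, 180, 180].

INTERFACE

Orientations are given as [roll, pitch, yaw] about the fixed x, y, z axes, in that order (R = Rz(yaw) Ry(pitch) Rx(roll)).
In Python, from plant import * gives the robot as it stands. The module is installed in compiled form; this text tells all that it offers.
- The arm moves only by the shell command python3 -m pendant 'ROWS'. ROWS is JSON, a list of rows, each an object with "claw": the finger opening in mm, from 0 to 87.6; "linear": the shift along the tool's x, y, z in mm, a list of three; "twist": the turn about the tool's x in rad. In form: [{"claw": claw, "linear": [tx, ty, tz], "twist": twist}, ...]. A call has exactly 10 rows; each row shifts and turns the commanded pose from where the row before left it, along the tool's axes as they then stand; what a row does not reach is not made up. A row lasts 1/12 s, in which the tool goes at most 41.7 mm and 7.16 degrees, less where a joint would pass 70% of its speed; a pose out of reach is approached as far as the arm can. A call with a gripper value outside its range is refused whole. The fingers move at their own pace and stop on an object; the grip force is fixed at half the most. Time passes only in rows, so rows that do not move let the fingers close, or fill a call up. It gives the time, the measured TCP pose, the force and the opening at its end, in the units of the state.
- get_obs(): the state, without advancing time (a new reading comes with each control period).
- snapshot(name): name is "scene" or "top"; returns (picture, depth): 420x560x3 uint8, red, green, blue; 420x560 float32, m along the optical axis (not along the pixel's ray), 0 where there is no reading.
- camera_params(name): a dict with "fx", "fy", "cx", "cy" (pixels), "k1" (the pictures are not rectified: a ray, as slopes to the right and down, at radius r is drawn at 1 + k1 r^2 times it, then the intrinsics apply), "rvec" (rotation vector, rad) and "tvec" (3), from world to camera coordinates, as OpenCV has them. Camera axes: x right, y down, z forward; pixel columns grow to the right and rows downward; lengths in m; the calibration is good to about 2 mm. A picture is of the moment at which its call begins. camera_params takes no time and is no camera call.
- close_job(): hands the job in, once; it reports no verdict.
Trained networks look in the newest picture that a camera, given by its name, has taken for a name from the list of things; names that differ only in an ending like _2 or _b are one class to them, and where a whole thing is asked for, a point or a joint stands for the part that bears it (a point fixed in the world has none). Each returns a list of dicts, best first, with "confidence" (0 to 1); they miss things now and then, are a little off and sometimes report something else, mostly with a low value. They report only what shows in the picture. A call takes as long as a camera call.
- boxes_of(camera, target): "xy" ([column, row] in pixels, amid what is visible of it).
The state is a dict: "clock": time; "joint_pos": joint angles; "qvel": joint speeds; "tau": joint torques, N m; "tool_pos": TCP position; "orientation": TCP orientation; "force": force on the tool from outside, world axes, zero at the start; "moment": the same for the moment, N m; "opening": finger opening in m.
Only numpy, scipy, OpenCV 4.12 (cv2) and the standard library are available. Lean on these libraries where they do the work, as an engineer would, in place of code of your own. Each camera call takes 0.05 s, during which the arm holds its last target. There are 200 camera calls.

## Working session

There is one attempt and no reset: what is moved stays moved. The work goes in short steps, Python scripts to look and compute and a shell command to move; the robot and the scene stay as the last step left them, time stands still between calls to the robot, and variables do not carry over. Pictures are saved under pics/ and viewed, about 8 in all and at most 12, crops included, and the job is handed in when it is done.

```bash
mkdir -p pics; cat > h.py <<'E'
from plant import *
import numpy as np, cv2
from scipy.spatial.transform import Rotation as R
def cam(n):
    p=camera_params(n); return p,R.from_rotvec(np.ravel(p["rvec"])).as_matrix(),np.ravel(p["tvec"])
def cloud(n,d):
    p,M,t=cam(n); K=np.array([[p["fx"],0,p["cx"]],[0,p["fy"],p["cy"]],[0,0,1.]])
    v,u=np.mgrid[:d.shape[0],:d.shape[1]]
    q=cv2.undistortPoints(np.stack([u,v],-1).reshape(-1,1,2).astype(float),K,np.array([p["k1"],0,0,0.])).reshape(d.shape+(2,))
    c=np.dstack([q,np.ones(d.shape)])*d[...,None]
    return (c-t)@M
E
python3 - <<'E'
from h import *
im=[]
for n in("scene","top"):
    a,d=snapshot(n); np.savez(n+"0.npz",a=a,d=d); im.append(a)
    P=cloud(n,d); p,M,t=cam(n); print(n,"cam at",-M.T@t, "axis",M[2])
    for o in("head_a_mid","mat","tray","glue_mid","paint_mid"):
        for b in boxes_of(n,o):
            x,y=map(int,b["xy"]); print(o,b["xy"],round(b["confidence"],2),P[y,x].round(3))
    cv2.imwrite(f"pics/{n}0.png",a[...,::-1])
print(get_obs())
cv2.imwrite("pics/both0.png",cv2.resize(np.vstack(im),(560,840))[:, :, ::-1])
E
```

```text
scene cam at [1.16559904 0.61029772 0.8013583 ] axis [-0.4835863  -0.55173961 -0.67950548]
head_a_mid [381.1, 230.4] 0.89 [0.514 0.182 0.047]
mat [269.3, 179.1] 0.67 [ 0.543 -0.167  0.006]
tray [398.9, 252.0] 0.89 [0.504 0.229 0.005]
glue_mid [281.9, 280.0] 0.79 [0.787 0.156 0.079]
paint_mid [218.1, 218.9] 0.68 [ 0.763 -0.083  0.065]
top cam at [0.53254831 0.02212221 0.89813574] axis [ 0.12453553 -0.00136905 -0.9922142 ]
head_a_mid [199.9, 285.9] 0.64 [0.505 0.177 0.046]
mat [372.7, 271.6] 0.95 [ 0.528 -0.165  0.008]
tray [177.0, 288.1] 0.77 [0.498 0.229 0.003]
glue_mid [221.0, 145.2] 0.6 [0.767 0.13  0.096]
glue_mid [341.0, 157.7] 0.39 [ 0.749 -0.1    0.066]
paint_mid [340.9, 158.7] 0.93 [ 0.747 -0.098  0.066]
{'clock': 0.6, 'joint_pos': array([-5.88951483e+01,  2.05444800e+01,  6.81630361e-01, -4.96569767e-05,
       -7.01360554e+01, -1.65063515e+01]), 'qvel': array([ 0.05071242, -0.05330875, -0.14048475, -0.02923942, -0.05155986,
       -0.03498638]), 'tau': array([ 7.16829363e-04, -5.81986141e+01,  2.93181109e+01,  6.99979618e+00,
        1.24335353e-02, -4.55882525e-05]), 'tool_pos': array([ 0.17009764, -0.65318903,  0.22657983]), 'orientation': array([-71.05145764,  89.99890398, -56.4529743 ]), 'force': array([-0.01993836, -1.24573938, -0.77240469]), 'moment': array([-0.03215736, -0.00067833,  0.02599416]), 'opening': 0.08757062100422335}
```

```bash
python3 -c "
import plant
print([k for k in dir(plant) if 'tcp' in k], getattr(plant,'tcp_to_grasp',None))"
```

```text
['tcp_to_grasp'] 0.0188
```

View pics/scene0.png

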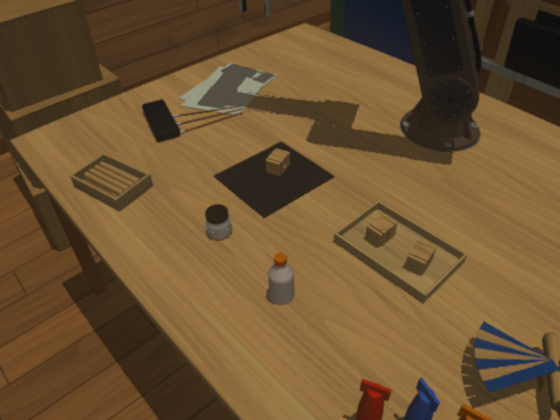

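View pics/top0.png

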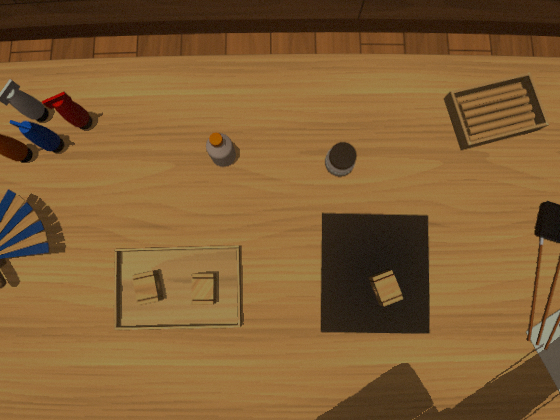

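```bash
cat >> h.py <<'E'
def look(tag,view=True):
    out=[]
    for n,c in(("scene",(278,160)),("top",(387,288))):
        a,d=snapshot(n); P=cloud(n,d)
        if n=="top":
            m=(P[...,2]>.025)&(P[...,2]<.075)&(abs(P[...,0]-.53)<.13)&(P[...,1]<-.05)&(P[...,1]>-.3)&(d>0)
            q=P[m]; zt=np.percentile(q[:,2],90); q=q[q[:,2]>zt-.008]
            r=cv2.minAreaRect((q[:,:2]*1000).astype(np.float32)); print("top z",zt.round(4),"rect mm",r, "pts",len(q))
            print("corners",cv2.boxPoints(r).round(1).tolist())
            ys,xs=np.where(m); c=(int(xs.mean()),int(ys.mean()))
        else:
            m=(P[...,2]>.02)&(P[...,2]<.075)&(abs(P[...,0]-.53)<.13)&(P[...,1]<-.05)&(P[...,1]>-.3)&(d>0)
            ys,xs=np.where(m); c=(int(np.median(xs)),int(np.median(ys)))
        s=30; b=a[c[1]-s:c[1]+s,c[0]-s:c[0]+s]; print(n,"crop centre",c)
        out.append(np.clip(cv2.resize(b,(390,390),interpolation=cv2.INTER_CUBIC)*1.6,0,255).astype(np.uint8))
    cv2.imwrite(f"pics/{tag}.png",np.hstack(out)[...,::-1])
    o=get_obs(); print(o["clock"],o["tool_pos"].round(4),o["orientation"].round(2),o["force"].round(1),o["opening"])
    print("tool R\n",R.from_euler("xyz",o["orientation"],degrees=True).as_matrix().round(3))
E
python3 -c "
from h import *
look('c1')"
```

```text
scene crop centre (277, 160)
top z 0.0491 rect mm ((495.8114013671875, -185.60658264160156), (60.893951416015625, 42.740577697753906), 20.076412200927734) pts 713
corners [[459.8999938964844, -176.0], [474.6000061035156, -216.10000610351562], [531.7000122070312, -195.1999969482422], [517.0999755859375, -155.10000610351562]]
top crop centre (386, 287)
0.7 [ 0.1701 -0.6532  0.2266] [-46.93  90.   -32.33] [-0.4  0.5 -0.4] 0.08740870742977655
tool R
 [[ 0.    -0.252  0.968]
 [-0.     0.968  0.252]
 [-1.    -0.     0.   ]]
```

View pics/c1.png

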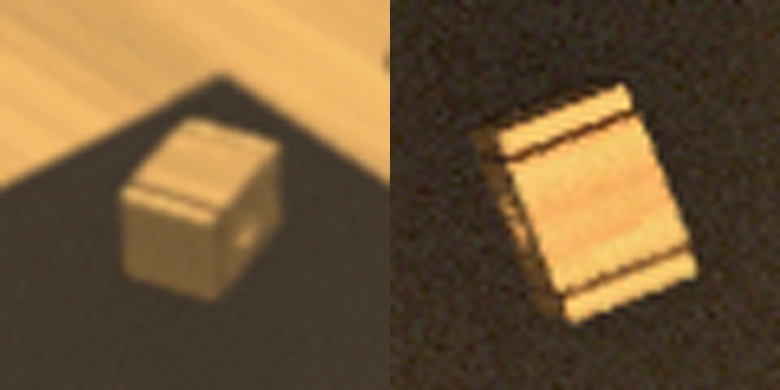

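The head's top and its +x end are plain. The +y long face shows a spot in its middle (left crop about (245,235), top crop left edge about (515,215)), so it probably holds the hole. I'll tip the head towards −y by pushing high on that face. First I'll travel there.

```bash
python3 -m pendant '[{"claw":87,"linear":[4,26,27],"twist":0},{"claw":87,"linear":[4,26,27],"twist":0},{"claw":60,"linear":[4,26,27],"twist":0},{"claw":40,"linear":[4,26,27],"twist":0},{"claw":10,"linear":[4,26,27],"twist":0},{"claw":10,"linear":[4,26,27],"twist":0},{"claw":10,"linear":[4,26,27],"twist":0},{"claw":10,"linear":[4,26,27],"twist":0},{"claw":10,"linear":[4,26,27],"twist":0},{"claw":10,"linear":[4,26,27],"twist":0}]'
python3 -m pendant '[{"claw":10,"linear":[4,26,27],"twist":0},{"claw":10,"linear":[4,26,27],"twist":0},{"claw":10,"linear":[4,26,27],"twist":0},{"claw":10,"linear":[4,26,27],"twist":0},{"claw":10,"linear":[4,26,27],"twist":0},{"claw":10,"linear":[0,31,24],"twist":0},{"claw":10,"linear":[0,0,0],"twist":-0.119},{"claw":10,"linear":[0,0,0],"twist":-0.119},{"claw":10,"linear":[0,0,0],"twist":-0.119},{"claw":10,"linear":[0,0,0],"twist":-0.119}]'
python3 -m pendant '[{"claw":10,"linear":[0,0,0],"twist":-0.119},{"claw":10,"linear":[0,0,0],"twist":-0.119},{"claw":10,"linear":[0,0,0],"twist":-0.119},{"claw":10,"linear":[0,0,0],"twist":-0.119},{"claw":10,"linear":[0,0,0],"twist":-0.119},{"claw":10,"linear":[0,0,0],"twist":-0.119},{"claw":10,"linear":[0,0,0],"twist":-0.119},{"claw":10,"linear":[0,0,0],"twist":-0.119},{"claw":10,"linear":[0,0,0],"twist":-0.119},{"claw":10,"linear":[0,0,0],"twist":-0.119}]'
cat > st.py <<'E'
from h import *
o=get_obs(); M=R.from_euler("xyz",o["orientation"],degrees=True).as_matrix()
print(o["clock"],(o["tool_pos"]*1000).round(1),"y ang",np.degrees(np.arctan2(M[1,1],M[0,1])).round(2),"F",o["force"].round(1),o["opening"].round(4))
import sys
if len(sys.argv)>2:
    print("tool shift to target",(M.T@(np.array([float(x) for x in sys.argv[1:4]])-o["tool_pos"]*1000)).round(1))
E
python3 st.py 478.6 -137.7 42
```

```text
clock: 1.53
tool_pos: [0.3665, -0.332, 0.1868]
orientation: [-36.4, 89.9, -21.8]
force: [0.6, 0.3, -0.2]
opening: 0.0393
clock: 2.37
tool_pos: [0.4794, -0.1371, 0.1667]
orientation: [-42.0, 90.0, 0.3]
force: [0.8, 0.7, -0.1]
opening: 0.0103
clock: 3.2
tool_pos: [0.4792, -0.1377, 0.1668]
orientation: [-107.7, 90.0, 2.7]
force: [-0.0, -0.4, 1.2]
opening: 0.01Traceback (most recent call last):
  File "st.py", line 3, in <module>
    print(o["clock"],(o["tool_pos"]*1000).round(1),"y ang",np.degrees(np.arctan2(M[1,1],M[0,1])).round(2),"F",o["force"].round(1),o["opening"].round(4))
                                                                                                                                  ^^^^^^^^^^^^^^^^^^
AttributeError: 'float' object has no attribute 'round'
```

```bash
sed -i 's/o\["opening"\].round(4)/round(o["opening"],4)/' st.py
python3 -m pendant '[{"claw":10,"linear":[20,0,0],"twist":0},{"claw":10,"linear":[30,0,0],"twist":0},{"claw":10,"linear":[30,0,0],"twist":0},{"claw":10,"linear":[25,0,0],"twist":0},{"claw":10,"linear":[17,0,0],"twist":0},{"claw":10,"linear":[0,0,0],"twist":0},{"claw":10,"linear":[0,0,-6],"twist":0},{"claw":10,"linear":[0,0,-6],"twist":0},{"claw":10,"linear":[0,0,-4],"twist":0},{"claw":10,"linear":[0,0,-4],"twist":0}]'
python3 st.py
python3 -m pendant '[{"claw":10,"linear":[0,0,-4],"twist":0},{"claw":10,"linear":[0,0,-4],"twist":0},{"claw":10,"linear":[0,0,-4],"twist":0},{"claw":10,"linear":[0,0,-4],"twist":0},{"claw":10,"linear":[0,0,-4],"twist":0},{"claw":10,"linear":[0,0,0],"twist":0},{"claw":10,"linear":[0,0,0],"twist":0},{"claw":10,"linear":[0,0,0],"twist":0},{"claw":10,"linear":[0,0,0],"twist":0},{"claw":10,"linear":[0,0,0],"twist":0}]'
python3 st.py;python3 -c "
from h import *
look('c2')"
```

```text
clock: 4.03
tool_pos: [0.4872, -0.157, 0.0459]
orientation: [-108.7, 89.9, 1.3]
force: [0.3, 0.4, 0.1]
opening: 0.0101
4.0333 [ 487.2 -157.    45.9] y ang -159.96 F [0.3 0.4 0.1] 0.0101
clock: 4.87
tool_pos: [0.4926, -0.1751, 0.0444]
orientation: [70.1, 90.0, -179.8]
force: [-0.3, -0.3, 0.2]
opening: 0.01
4.8667 [ 492.6 -175.1   44.4] y ang -159.94 F [-0.3 -0.3  0.2] 0.01
scene crop centre (271, 160)Traceback (most recent call last):
  File "<string>", line 3, in <module>
    look('c2')
    ~~~~^^^^^^
  File "h.py", line 18, in look
    q=P[m]; zt=np.percentile(q[:,2],90); q=q[q[:,2]>zt-.008]
               ~~~~~~~~~~~~~^^^^^^^^^^^
    return _quantile_unchecked(
        a, q, axis, out, overwrite_input, method, keepdims, weights)
    return _ureduce(a,
                    func=_quantile_ureduce_func,
    ...<5 lines>...
                    overwrite_input=overwrite_input,
                    method=method)
    r = func(a, **kwargs)
    result = _quantile(arr,
                       quantiles=q,
    ...<2 lines>...
                       out=out,
                       weights=wgt)
    slices_having_nans = np.isnan(arr[-1, ...])
                                  ~~~^^^^^^^^^
IndexError: index -1 is out of bounds for axis 0 with size 0
```

```bash
python3 -m pendant '[{"claw":10,"linear":[-10,0,5],"twist":0},{"claw":10,"linear":[-35,0,0],"twist":0},{"claw":10,"linear":[-40,0,0],"twist":0},{"claw":10,"linear":[-40,0,0],"twist":0},{"claw":10,"linear":[0,0,-40],"twist":0},{"claw":10,"linear":[0,0,-40],"twist":0},{"claw":10,"linear":[0,0,-40],"twist":0},{"claw":10,"linear":[0,0,-40],"twist":0},{"claw":10,"linear":[0,0,-40],"twist":0},{"claw":10,"linear":[0,0,-40],"twist":0}]'
python3 st.py;python3 -c "
from h import *
look('c2')"
```

```text
clock: 5.8
tool_pos: [0.5738, -0.3974, 0.1706]
orientation: [-130.3, 90.0, -20.2]
force: [2.3, 0.5, 0.8]
opening: 0.0101
5.8 [ 573.8 -397.4  170.6] y ang -159.93 F [2.3 0.5 0.8] 0.0101
scene crop centre (270, 157)
top z 0.0492 rect mm ((502.3949890136719, -206.68687438964844), (61.558738708496094, 43.9278564453125), 20.439537048339844) pts 704
corners [[465.8999938964844, -196.89999389648438], [481.20001220703125, -238.0], [538.9000244140625, -216.5], [523.5999755859375, -175.39999389648438]]
top crop centre (396, 284)
5.9 [ 0.574  -0.4003  0.1686] [  96.23   89.92 -153.91] [-0.3  1.  -0.3] 0.00987815081259126
tool R
 [[-0.001 -0.941 -0.34 ]
 [-0.001 -0.34   0.941]
 [-1.     0.001 -0.   ]]
```

View pics/c2.png

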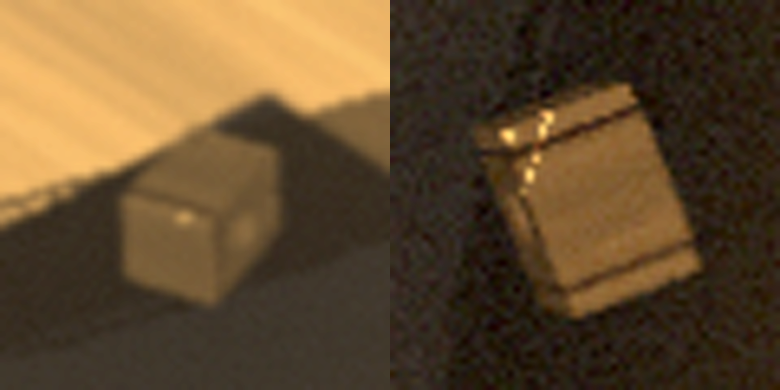

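The head slid about 22 mm without tipping, so the mat is too slippery for pushing. The spot is still on the +y face. Next I'll grip the end faces off-centre, near the +y face, and lift so that gravity swings that face up.

```bash
python3 -m pendant '[{"claw":87,"linear":[0,2,37],"twist":0},{"claw":87,"linear":[0,0,37],"twist":0},{"claw":87,"linear":[0,0,37],"twist":0},{"claw":87,"linear":[0,0,37],"twist":0},{"claw":87,"linear":[0,0,37],"twist":0},{"claw":87,"linear":[0,0,37.5],"twist":0},{"claw":87,"linear":[0,0,0],"twist":0},{"claw":87,"linear":[30,0,0],"twist":0},{"claw":87,"linear":[30,0,0],"twist":0},{"claw":87,"linear":[30,0,0],"twist":0}]'
python3 st.py 496.8 -191.7 7
```

```text
clock: 6.73
tool_pos: [0.4958, -0.1868, 0.0803]
orientation: [-109.4, 89.8, 0.7]
force: [0.2, 0.4, -0.4]
opening: 0.0711
6.7333 [ 495.8 -186.8   80.3] y ang -159.87 F [ 0.2  0.4 -0.4] 0.0711
tool shift to target [73.3  1.  -4.9]
```

```bash
python3 -m pendant '[{"claw":87,"linear":[0,0,-4],"twist":0},{"claw":87,"linear":[0,0,0],"twist":0},{"claw":87,"linear":[0,0,0],"twist":0},{"claw":87,"linear":[15,0,0],"twist":0},{"claw":87,"linear":[20,0,0],"twist":0},{"claw":87,"linear":[20,0,0],"twist":0},{"claw":87,"linear":[14,0,0],"twist":0},{"claw":87,"linear":[0,0,0],"twist":0},{"claw":87,"linear":[0,0,0],"twist":0},{"claw":87,"linear":[0,0,0],"twist":0}]'
python3 st.py 496.8 -191.7 7
```

```text
clock: 7.57
tool_pos: [0.4981, -0.1916, 0.0125]
orientation: [-117.9, 89.8, -7.8]
force: [0.2, 0.4, -0.2]
opening: 0.0868
7.5667 [ 498.1 -191.6   12.5] y ang -159.93 F [ 0.2  0.4 -0.2] 0.0868
tool shift to target [5.5 1.3 0.4]
```

```bash
python3 -m pendant '[{"claw":87,"linear":[4.5,1,0],"twist":0},{"claw":50,"linear":[0,0,0],"twist":0},{"claw":50,"linear":[0,0,0],"twist":0},{"claw":50,"linear":[0,0,0],"twist":0},{"claw":50,"linear":[0,0,0],"twist":0},{"claw":50,"linear":[0,0,0],"twist":0},{"claw":50,"linear":[0,0,0],"twist":0},{"claw":50,"linear":[0,0,0],"twist":0},{"claw":50,"linear":[0,0,0],"twist":0},{"claw":50,"linear":[0,0,0],"twist":0}]'
python3 -m pendant '[{"claw":50,"linear":[-6,0,0],"twist":0},{"claw":50,"linear":[-12,0,0],"twist":0},{"claw":50,"linear":[-15,0,0],"twist":0},{"claw":50,"linear":[-20,0,0],"twist":0},{"claw":50,"linear":[-20,0,0],"twist":0},{"claw":50,"linear":[-20,0,0],"twist":0},{"claw":50,"linear":[-20,0,0],"twist":0},{"claw":50,"linear":[-20,0,0],"twist":0},{"claw":50,"linear":[0,0,0],"twist":0},{"claw":50,"linear":[0,0,0],"twist":0}]'
cat > crop.py <<'E'
from h import *
import sys
o=get_obs(); out=[]; g=o["tool_pos"]-np.array([0,0,.0])
for n in("scene","top"):
    a,d=snapshot(n); p,M,t=cam(n); K=np.array([[p["fx"],0,p["cx"]],[0,p["fy"],p["cy"]],[0,0,1.]])
    uv=cv2.projectPoints(g.reshape(1,3),np.ravel(p["rvec"]),t,K,np.array([p["k1"],0,0,0.]))[0].ravel().astype(int); print(n,uv)
    np.savez(n+sys.argv[1]+".npz",a=a,d=d)
    s=40; b=a[max(uv[1]-s,0):uv[1]+s,max(uv[0]-s,0):uv[0]+s]
    out.append(np.clip(cv2.resize(b,(390,390),interpolation=cv2.INTER_CUBIC)*1.6,0,255).astype(np.uint8))
cv2.imwrite(f"pics/{sys.argv[1]}.png",np.hstack(out)[...,::-1])
E
python3 st.py; python3 crop.py c3
```

```text
clock: 8.4
tool_pos: [0.4958, -0.1918, 0.0062]
orientation: [-137.9, 90.0, -27.9]
force: [-1.2, 1.2, 3.9]
opening: 0.06
clock: 9.23
tool_pos: [0.4962, -0.1917, 0.1403]
orientation: [-106.9, 89.9, 3.1]
force: [-0.4, -0.0, -1.1]
opening: 0.06
9.2333 [ 496.2 -191.7  140.3] y ang -159.95 F [-0.4 -0.  -1.1] 0.06
scene [274 125]
top [404 289]
```

View pics/c3.png

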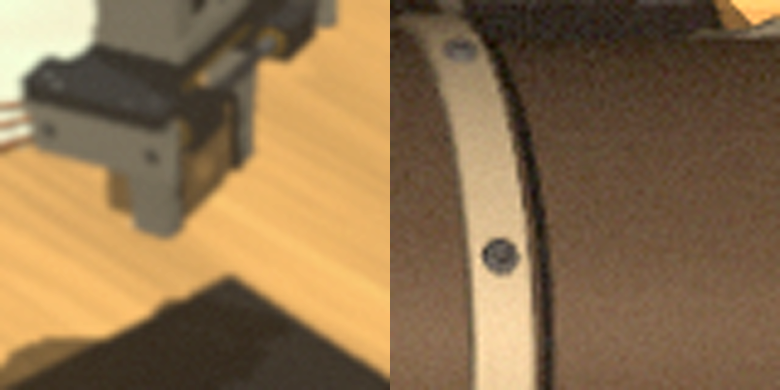

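```bash
cat > dep.py <<'E'
from h import *
z=np.load("scene0.npz"); P=cloud("scene",z["d"])
def show(P,a,c,n,box):
    n=np.array(n); n=n/np.linalg.norm(n); u=np.array([n[1],-n[0],0])
    D=P-np.array(c); s,h,w=D@n,D[...,2],D@u
    m=(abs(w)<.034)&(abs(h)<.026)&(s>-.03)&(s<.03)
    ys,xs=np.where(m); print(ys.min(),ys.max(),xs.min(),xs.max())
    for y in range(ys.min(),ys.max()+1): print(y,' '.join(f"{s[y,x]*1000:4.0f}" if m[y,x] else "   ." for x in range(xs.min(),xs.max()+1)), )
    g=a.mean(2)
    for y in range(ys.min(),ys.max()+1): print(y,' '.join(f"{g[y,x]:4.0f}" if m[y,x] else "   ." for x in range(xs.min(),xs.max()+1)), )
show(P,z["a"],[.4958,-.1856,.026],[-.342,.94,0],0)
E
python3 dep.py
```

```text
148 178 262 293
148    .    .    .    .    .    .    .    .    .    .    .    .    .    .  -18    .    .    .    .    .    .    .    .    .    .    .    .    .    .    .    .    .
149    .    .    .    .    .    .    .    .    .    .    .    .    .  -22  -19  -14  -13  -11    .    .    .    .    .    .    .    .    .    .    .    .    .    .
150    .    .    .    .    .    .    .    .    .    .    .    .  -20  -16  -15  -14   -9   -6   -8   -3   -2    1    .    .    .    .    .    .    .    .    .    .
151    .    .    .    .    .    .    .    .    .    .    .  -22  -18  -14  -14  -11   -7   -6   -4   -1    1    3    8   11   11    .    .    .    .    .    .    .
152    .    .    .    .    .    .    .    .    .    .  -18  -20  -14  -13  -12   -7   -6   -4   -0    2    5    6    8   12   14   15   19    .    .    .    .    .
153    .    .    .    .    .    .    .    .    .  -20  -18  -15  -14  -12   -9   -5   -4   -0   -1    4    5    7   10   15   16   16   19    .    .    .    .    .
154    .    .    .    .    .    .    .    .  -21  -19  -14  -14  -12  -10   -6   -4   -2    2    2  
[... 8383 characters left out ...]
  34    .    .    .    .    .    .    .    .
175    .    .    .    .    .    .    .   34    .   33   33   36   39   39   43   46   52   54   48   39   36   35   35    .    .    .    .    .    .    .    .    .
176    .    .    .    .    .    .    .    .    .    .   33    .    .    .   35   38   40   41   39   36   33   34    .    .    .    .    .    .    .    .    .    .
177    .    .    .    .    .    .    .    .    .    .    .    .    .    .    .   35   33    .   35   33   34   35    .    .    .    .    .    .    .    .    .    .
178    .    .    .    .    .    .    .    .    .    .    .    .    .    .    .    .   34    .   34    .    .    .    .    .    .    .    .    .    .    .    .    .
```

Depth confirms a recess in the +y face: up to 8 mm below the face plane at rows 161–165, cols 283–284. The grip is too stiff for gravity to swing the head. New plan is to set the head on the bench against the mat's 5 mm edge, hole away from the mat, and tip it over that step. I need the mat edge for that.

```bash
python3 - <<'E'
from h import *
z=np.load("top0.npz"); P=cloud("top",z["d"]); g=z["a"].mean(2)
m=(g<52)&(abs(P[...,0]-.53)<.16)&(abs(P[...,1]+.165)<.16)&(P[...,2]<.012)
m=cv2.morphologyEx(m.astype(np.uint8),cv2.MORPH_OPEN,np.ones((3,3)))
k,l,s,_=cv2.connectedComponentsWithStats(m); i=1+s[1:,4].argmax()
q=P[l==i][:,:2]*1000; r=cv2.minAreaRect(q.astype(np.float32)); print(r,cv2.boxPoints(r).tolist(),len(q))
print(np.percentile(q,[1,99],axis=0))
d=P[...,2]; t=(P[...,2]>.015)&(P[...,2]<.04)&(P[...,1]>.05)&(P[...,1]<.4)&(P[...,0]<.65)&(P[...,0]>.3)
print("tray",np.percentile(P[t],[1,99],axis=0))
E
python3 st.py
```

```text
((525.5615234375, -172.27935791015625), (219.26123046875, 238.280517578125), 88.12647247314453) [[402.9007568359375, -277.9562683105469], [641.0538940429688, -285.7464599609375], [648.2222900390625, -66.60244750976562], [410.06915283203125, -58.812255859375]] 11717
[[ 408.65068238 -278.94579131]
 [ 642.07487607  -64.47569755]]
tray [[0.41906645 0.09977716 0.01551015]
 [0.58165371 0.35028341 0.036557  ]]
9.3333 [ 495.  -191.6  138.5] y ang -159.96 F [ 0.   0.7 -0.9] 0.0598
```

```bash
python3 -m pendant '[{"claw":50,"linear":[0,-12.5,31.5],"twist":0},{"claw":50,"linear":[0,-12.5,31.5],"twist":0},{"claw":50,"linear":[0,-12.5,31.5],"twist":0},{"claw":50,"linear":[0,-12.5,31.5],"twist":0},{"claw":50,"linear":[0,-12.5,31.5],"twist":0},{"claw":50,"linear":[0,0,0],"twist":0.096},{"claw":50,"linear":[0,0,0],"twist":0.096},{"claw":50,"linear":[0,0,0],"twist":0.096},{"claw":50,"linear":[0,0,0],"twist":0.096},{"claw":50,"linear":[0,0,0],"twist":0}]'
python3 -m pendant '[{"claw":50,"linear":[20,0,0],"twist":0},{"claw":50,"linear":[25,0,0],"twist":0},{"claw":50,"linear":[25,0,0],"twist":0},{"claw":50,"linear":[25,0,0],"twist":0},{"claw":50,"linear":[20,0,0],"twist":0},{"claw":50,"linear":[10,0,0],"twist":0},{"claw":50,"linear":[0,0,0],"twist":0},{"claw":50,"linear":[0,0,0],"twist":0},{"claw":50,"linear":[0,0,0],"twist":0},{"claw":50,"linear":[0,0,0],"twist":0}]'
python3 st.py 500 -22.5 2
```

```text
clock: 10.17
tool_pos: [0.4996, -0.0224, 0.1378]
orientation: [105.9, 89.9, -166.3]
force: [0.0, 1.5, -0.1]
opening: 0.0596
clock: 11.0
tool_pos: [0.5011, -0.0222, 0.0149]
orientation: [-72.3, 89.9, 15.8]
force: [0.6, 0.8, 0.1]
opening: 0.0598
11.0 [501.1 -22.2  14.9] y ang 178.11 F [0.6 0.8 0.1] 0.0598
tool shift to target [12.9  1.1 -0.3]
```

```bash
python3 -m pendant '[{"claw":50,"linear":[6,0,0],"twist":0},{"claw":50,"linear":[5,0,0],"twist":0},{"claw":50,"linear":[1.5,0,0],"twist":0},{"claw":50,"linear":[0,0,0],"twist":0},{"claw":50,"linear":[0,0,0],"twist":0},{"claw":80,"linear":[0,0,0],"twist":0},{"claw":80,"linear":[0,0,0],"twist":0},{"claw":80,"linear":[0,0,0],"twist":0},{"claw":80,"linear":[0,0,0],"twist":0},{"claw":80,"linear":[0,0,0],"twist":0}]'
python3 -m pendant '[{"claw":80,"linear":[-15,0,0],"twist":0},{"claw":80,"linear":[-25,0,0],"twist":0},{"claw":80,"linear":[-35,0,0],"twist":0},{"claw":80,"linear":[-35,0,0],"twist":0},{"claw":80,"linear":[-35,0,0],"twist":0},{"claw":20,"linear":[0,0,-40],"twist":0},{"claw":10,"linear":[0,0,-40],"twist":0},{"claw":10,"linear":[0,0,-40],"twist":0},{"claw":10,"linear":[0,0,-40],"twist":0},{"claw":10,"linear":[0,0,-30],"twist":0}]'
sed -i 's/P\[...,1\]<-.05/P[...,1]<.03/g' h.py
python3 st.py;python3 -c "
from h import *
look('c4')"
```

```text
clock: 11.83
tool_pos: [0.5004, -0.0224, 0.0016]
orientation: [-68.7, 90.0, 19.3]
force: [0.1, -0.4, 0.5]
opening: 0.0797
clock: 12.67
tool_pos: [0.4935, -0.2146, 0.1468]
orientation: [-103.8, 90.0, -15.8]
force: [1.3, 0.8, 0.5]
opening: 0.0523
12.6667 [ 493.5 -214.6  146.8] y ang 178.04 F [1.3 0.8 0.5] 0.0523
scene crop centre (314, 187)Traceback (most recent call last):
  File "<string>", line 3, in <module>
    look('c4')
    ~~~~^^^^^^
  File "h.py", line 18, in look
    q=P[m]; zt=np.percentile(q[:,2],90); q=q[q[:,2]>zt-.008]
               ~~~~~~~~~~~~~^^^^^^^^^^^
    return _quantile_unchecked(
        a, q, axis, out, overwrite_input, method, keepdims, weights)
    return _ureduce(a,
                    func=_quantile_ureduce_func,
    ...<5 lines>...
                    overwrite_input=overwrite_input,
                    method=method)
    r = func(a, **kwargs)
    result = _quantile(arr,
                       quantiles=q,
    ...<2 lines>...
                       out=out,
                       weights=wgt)
    slices_having_nans = np.isnan(arr[-1, ...])
                                  ~~~^^^^^^^^^
IndexError: index -1 is out of bounds for axis 0 with size 0
```

```bash
cat > rect.py <<'E'
from h import *
a,d=snapshot("scene"); P=cloud("scene",d)
m=(P[...,2]>.0)&(P[...,2]<.07)&(abs(P[...,0]-.5)<.09)&(P[...,1]<.05)&(P[...,1]>-.15)&(d>0)
b=m&(P[...,2]>.025); zt=np.percentile(P[b][:,2],85); q=P[m&(P[...,2]>zt-.006)]
r=cv2.minAreaRect((q[:,:2]*1000).astype(np.float32)); print("zt",zt.round(4),r,len(q))
E
python3 rect.py
```

```text
zt 0.0435 ((501.4121398925781, -38.54969024658203), (44.47124481201172, 62.30077362060547), 87.77293395996094) 297
```

```bash
python3 -m pendant '[{"claw":10,"linear":[0,0,39],"twist":0},{"claw":10,"linear":[0,0,39],"twist":0},{"claw":10,"linear":[0,0,39],"twist":0},{"claw":10,"linear":[0,0,39],"twist":0},{"claw":10,"linear":[0,0,39],"twist":0},{"claw":10,"linear":[0,0,39],"twist":0},{"claw":10,"linear":[0,0,0],"twist":0},{"claw":10,"linear":[30,0,0],"twist":0},{"claw":10,"linear":[30,0,0],"twist":0},{"claw":10,"linear":[20,0,0],"twist":0}]'
python3 st.py 503 20 38
```

```text
clock: 13.65
tool_pos: [0.5007, 0.0228, 0.0649]
orientation: [74.6, 89.9, 162.8]
force: [0.2, -1.0, 0.9]
opening: 0.01
13.65 [500.7  22.8  64.9] y ang 178.15 F [ 0.2 -1.   0.9] 0.01
tool shift to target [26.9 -2.4 -2.7]
```

```bash
python3 -m pendant '[{"claw":10,"linear":[15,0,0],"twist":0},{"claw":10,"linear":[12,0,0],"twist":0},{"claw":10,"linear":[0,0,-8],"twist":0},{"claw":10,"linear":[0,0,-8],"twist":0},{"claw":10,"linear":[0,0,-6],"twist":0},{"claw":10,"linear":[0,0,-4],"twist":0},{"claw":10,"linear":[0,0,-3],"twist":0},{"claw":10,"linear":[0,0,-3],"twist":0},{"claw":10,"linear":[0,0,-3],"twist":0},{"claw":10,"linear":[0,0,-3],"twist":0}]'
python3 st.py
python3 -m pendant '[{"claw":10,"linear":[0,0,-3],"twist":0},{"claw":10,"linear":[0,0,-3],"twist":0},{"claw":10,"linear":[0,0,-3],"twist":0},{"claw":10,"linear":[0,0,-3],"twist":0},{"claw":10,"linear":[0,0,-3],"twist":0},{"claw":10,"linear":[0,0,-3],"twist":0},{"claw":10,"linear":[0,0,-3],"twist":0},{"claw":10,"linear":[0,0,-3],"twist":0},{"claw":10,"linear":[0,0,-2],"twist":0},{"claw":10,"linear":[0,0,0],"twist":0}]'
python3 st.py; python3 crop.py c5
```

```text
clock: 14.48
tool_pos: [0.5025, -0.0129, 0.0423]
orientation: [-41.5, 89.6, 46.5]
force: [-20.3, 40.6, 40.0]
opening: 0.0103
14.4833 [502.5 -12.9  42.3] y ang 178.01 F [-20.3  40.6  40. ] 0.0103
clock: 15.32
tool_pos: [0.507, -0.0393, 0.0484]
orientation: [-75.2, 89.1, 13.1]
force: [-17.9, 20.3, 77.4]
opening: 0.0101
15.3167 [507.  -39.3  48.4] y ang 178.29 F [-17.9  20.3  77.4] 0.0101
scene [313 182]
top [311 283]
```

View pics/c5.png

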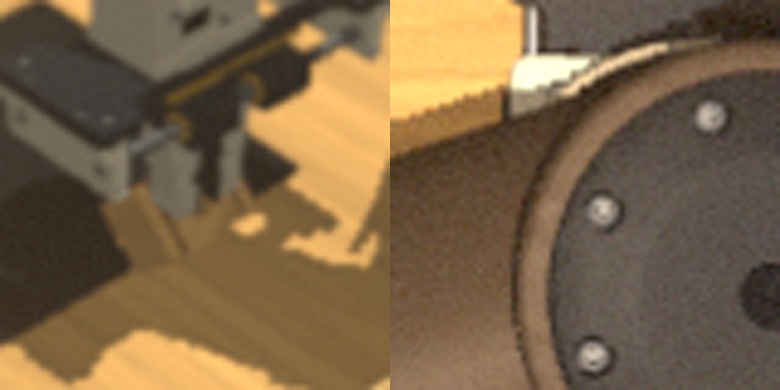

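The head is tilted on the mat edge as planned, but the fingertips are jammed against it (77 N upward). I'll follow an upward arc to unload them while continuing to push.

```bash
python3 -m pendant '[{"claw":10,"linear":[-5,0,0],"twist":0},{"claw":10,"linear":[-4,0,0],"twist":0},{"claw":10,"linear":[-2,0,-1],"twist":0},{"claw":10,"linear":[-2,0,-2],"twist":0},{"claw":10,"linear":[-2,0,-3],"twist":0},{"claw":10,"linear":[-2,0,-3],"twist":0},{"claw":10,"linear":[-1,0,-3],"twist":0},{"claw":10,"linear":[-1,0,-3],"twist":0},{"claw":10,"linear":[0,0,-3],"twist":0},{"claw":10,"linear":[0,0,0],"twist":0}]'
python3 st.py; python3 rect.py
```

```text
clock: 16.25
tool_pos: [0.4989, -0.061, 0.0584]
orientation: [105.7, 90.0, -166.3]
force: [-0.4, -1.0, -0.2]
opening: 0.01
16.25 [498.9 -61.   58.4] y ang 178.02 F [-0.4 -1.  -0.2] 0.01
zt 0.0498 ((501.14617919921875, -72.63980865478516), (44.991817474365234, 61.613739013671875), 89.25857543945312) 214
```

```bash
python3 -m pendant '[{"claw":10,"linear":[-20,0,0],"twist":0},{"claw":10,"linear":[-35,0,0],"twist":0},{"claw":10,"linear":[-35,0,0],"twist":0},{"claw":87,"linear":[0,0,-35],"twist":0},{"claw":87,"linear":[0,0,-40],"twist":0},{"claw":87,"linear":[0,0,-40],"twist":0},{"claw":87,"linear":[0,0,-40],"twist":0},{"claw":87,"linear":[0,0,-40],"twist":0},{"claw":87,"linear":[0,0,-40],"twist":0},{"claw":87,"linear":[0,0,0],"twist":0}]'
python3 st.py;sed -i 's/s=30;/s=36;/;s/P\[m\]; zt/P[m]; q=q if len(q) else np.zeros((9,3)); zt/;s/ys,xs=np.where(m); c=(int(xs.mean()),int(ys.mean()))/ys,xs=np.where(m); c=(int(xs.mean()),int(ys.mean())) if len(xs) else c/' h.py; python3 rect.py; python3 -c "
from h import *
look('c6')"
```

```text
clock: 17.13
tool_pos: [0.4903, -0.3006, 0.148]
orientation: [135.3, 89.9, -136.9]
force: [0.2, 0.7, 0.6]
opening: 0.0512
17.1333 [ 490.3 -300.6  148. ] y ang 177.82 F [0.2 0.7 0.6] 0.0512
zt 0.0482 ((501.0006408691406, -73.0100326538086), (62.064300537109375, 46.152828216552734), 0.793435275554657) 268
scene crop centre (305, 180)
top z 0.049 rect mm ((500.0481872558594, -73.30480194091797), (42.17333984375, 59.57956314086914), 88.7461929321289) pts 643
corners [[469.79998779296875, -93.69999694824219], [529.4000244140625, -95.0], [530.2999877929688, -52.900001525878906], [470.70001220703125, -51.599998474121094]]
top crop centre (328, 286)
17.2833 [ 0.4906 -0.2956  0.148 ] [ 67.56  89.94 155.51] [-0.1  0.7  0.1] 0.06313329687375613
tool R
 [[-0.001 -0.999  0.036]
 [ 0.     0.036  0.999]
 [-1.     0.001  0.   ]]
```

View pics/c6.png

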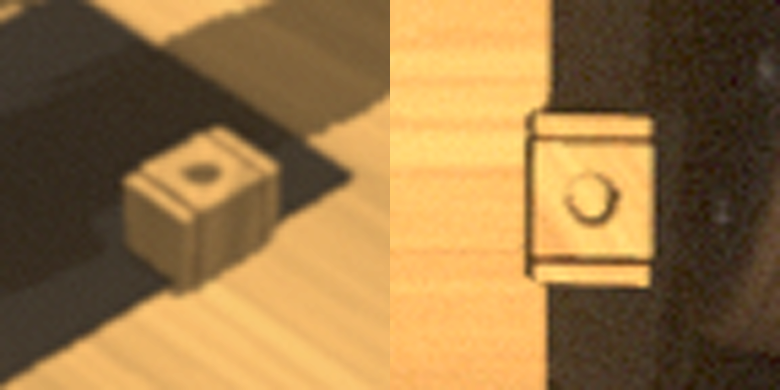

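The head lies flat on the mat with the hole on top: scene crop (205,172), top crop (592,197). Now I'll grip it by the end faces and lift.

```bash
python3 -m pendant '[{"claw":87,"linear":[0,0,37],"twist":0},{"claw":87,"linear":[0,0,37],"twist":0},{"claw":87,"linear":[0,0,37],"twist":0},{"claw":87,"linear":[0,0,37],"twist":0},{"claw":87,"linear":[0,0,37],"twist":0},{"claw":87,"linear":[0,0,35],"twist":0},{"claw":87,"linear":[0,0,0],"twist":0},{"claw":87,"linear":[30,0,0],"twist":0},{"claw":87,"linear":[30,0,0],"twist":0},{"claw":87,"linear":[0,0,0],"twist":0}]'
python3 -m pendant '[{"claw":87,"linear":[0,0,0],"twist":0},{"claw":87,"linear":[0,0,0],"twist":0},{"claw":87,"linear":[0,0,0],"twist":0},{"claw":87,"linear":[0,0,0],"twist":0},{"claw":87,"linear":[0,0,0],"twist":0},{"claw":87,"linear":[0,0,0],"twist":0},{"claw":87,"linear":[0,0,0],"twist":0},{"claw":87,"linear":[0,0,0],"twist":0},{"claw":87,"linear":[0,0,0],"twist":0},{"claw":87,"linear":[0,0,0],"twist":0}]'
python3 st.py 500 -73.3 10
```

```text
clock: 18.12
tool_pos: [0.4949, -0.0741, 0.0844]
orientation: [94.1, 89.6, -177.8]
force: [-2.3, -0.5, -0.2]
opening: 0.087
clock: 18.95
tool_pos: [0.4986, -0.0754, 0.0885]
orientation: [117.4, 90.0, -154.6]
force: [0.5, -0.6, -0.5]
opening: 0.087
18.95 [498.6 -75.4  88.5] y ang 178.05 F [ 0.5 -0.6 -0.5] 0.087
tool shift to target [78.5 -1.4  2.2]
```

```bash
python3 -m pendant '[{"claw":87,"linear":[0,-1,2],"twist":0},{"claw":87,"linear":[20,0,0],"twist":0},{"claw":87,"linear":[25,0,0],"twist":0},{"claw":87,"linear":[20,0,0],"twist":0},{"claw":87,"linear":[13,0,0],"twist":0},{"claw":87,"linear":[0,0,0],"twist":0},{"claw":45,"linear":[0,0,0],"twist":0},{"claw":45,"linear":[0,0,0],"twist":0},{"claw":45,"linear":[0,0,0],"twist":0},{"claw":45,"linear":[0,0,0],"twist":0}]'
python3 -m pendant '[{"claw":45,"linear":[0,0,0],"twist":0},{"claw":45,"linear":[0,0,0],"twist":0},{"claw":45,"linear":[0,0,0],"twist":0},{"claw":45,"linear":[0,0,0],"twist":0},{"claw":45,"linear":[-8,0,0],"twist":0},{"claw":45,"linear":[-15,0,0],"twist":0},{"claw":45,"linear":[-20,0,0],"twist":0},{"claw":45,"linear":[-20,0,0],"twist":0},{"claw":45,"linear":[-20,0,0],"twist":0},{"claw":45,"linear":[-20,0,0],"twist":0}]'
python3 -m pendant '[{"claw":45,"linear":[-20,0,0],"twist":0},{"claw":45,"linear":[-15,0,0],"twist":0},{"claw":45,"linear":[-5,0,0],"twist":0},{"claw":45,"linear":[0,0,0],"twist":0},{"claw":45,"linear":[0,0,0],"twist":0},{"claw":45,"linear":[0,0,0],"twist":0},{"claw":45,"linear":[0,0,0],"twist":0},{"claw":45,"linear":[0,0,0],"twist":0},{"claw":45,"linear":[0,0,0],"twist":0},{"claw":45,"linear":[0,0,0],"twist":0}]'
python3 st.py; python3 crop.py c7; python3 - <<'E'
from h import *
# spares, bottles vs start; tilt of held head's lower part
for n in("scene",):
    for o in("head_a_mid","glue_mid","paint_mid"): print(o,[(b["xy"],round(b["confidence"],2)) for b in boxes_of(n,o)])
    a0=np.load("scene0.npz")["a"].astype(int); a=np.load("scenec7.npz")["a"].astype(int)
    print("diff tray/bottles",abs(a-a0)[205:300,340:465].mean(),abs(a-a0)[205:305,205:300].mean())
E
```

```text
clock: 19.78
tool_pos: [0.5005, -0.0732, 0.0116]
orientation: [-77.0, 89.9, 11.1]
force: [0.4, 0.2, -0.1]
opening: 0.0658
clock: 20.62
tool_pos: [0.4994, -0.0734, 0.1151]
orientation: [-57.6, 90.0, 30.4]
force: [1.2, 0.2, -1.0]
opening: 0.0592
clock: 21.45
tool_pos: [0.4995, -0.0734, 0.1531]
orientation: [105.9, 89.9, -166.0]
force: [-0.9, 0.2, -1.4]
opening: 0.0601
21.45 [499.5 -73.4 153.1] y ang 178.05 F [-0.9  0.2 -1.4] 0.0601
scene [305 140]
top [336 289]
head_a_mid [([377.7, 230.5], 0.8), ([217.8, 219.5], 0.31)]
glue_mid [([282.1, 280.5], 0.88)]
paint_mid [([421.7, 256.6], 0.49)]
diff tray/bottles 6.213922807017544 4.420701754385965
```

View pics/c7.png

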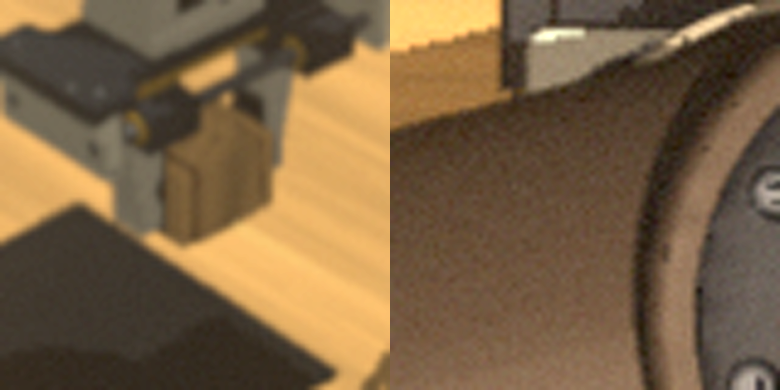

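The head is held up level between the fingers and its +y side is plain. I'll check its tilt with a quick plane fit, then hand in.

```bash
python3 - <<'E'
from h import *
z=np.load("scenec7.npz"); P=cloud("scene",z["d"])
m=(abs(P[...,0]-.5)<.022)&(abs(P[...,1]+.052)<.015)&(P[...,2]>.15)&(P[...,2]<.185)
q=P[m]; c=np.median(q,0); n=np.array([0,1.,0])
for _ in range(5):
    k=abs((q-c)@n)<.004; c=q[k].mean(0); n=np.linalg.svd(q[k]-c)[2][2]; n*=np.sign(n[1])
print(k.sum(),"side normal",n.round(3),"tilt rad",np.arcsin(n[2]).round(3), "z range",P[(abs((P-c)@n)<.004)&(abs(P[...,0]-.5)<.022)&(abs(P[...,2]-.17)<.04)][:,2].min())
o=get_obs(); print(o["tool_pos"],o["opening"],abs(o["qvel"]).max()); 
if k.sum()>30 and abs(n[2])<.12: print(close_job(),"closed")
E
```

```text
173 side normal [ 0.033  0.999 -0.003] tilt rad -0.003 z range 0.14689946315673963
[ 0.4996462  -0.07339784  0.15349089] 0.05997349728808581 0.11835601286636434
the job is handed in; nothing more can be done
None closed
```

The head from the mat is held in the gripper with its hole facing straight up, and I handed the job in at about 21.5 s of the 58 s allowed.

- **Finding the hole:** The first pictures showed it on the head's long +y side, and depth readings confirmed a recess there.
- **Turning it over:**
  - Pushing the head on the mat only made it slide.
  - Gripping it off-centre and lifting did not make it swing round.
  - What worked was setting it on the bench against the mat's 5 mm edge and tipping it over that step. The wrist force briefly reached about 90 N (limit 120 N) before I raised the fingers to relieve it.
- **Last checks on the held head:**
  - Before the lift, both cameras showed the hole on top. During the hold the gripper and arm hide the top face.
  - The plane fitted to the head's side shows a tilt of about 0.003 rad.
  - Its lowest seen point is about 0.147 m up, so its middle is at roughly 0.168 m.
  - The grip is on the two ends, 60 mm apart, and steady.
- **Other objects:**
  - The detections on the spare heads and glue bottle match the start to within about 3 pixels.
  - **Doubtful label:** In the last picture the network put "paint jar" on a spare head. It also gave a low-confidence "head" at the jar's original place, so the jar appears unmoved.
  - I didn't measure any of these positions in millimetres at the end.

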